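# Dock and latch the loaded vial carriers

### The job

Put each loaded vial carrier on the dock of its own colour, with both plate holes down over both locating dowels and the plate flush on the deck. Then swing the latch of every dock, including a dock that stays empty, fully closed into its catch. Leave the tape roll and the swab box where they are.

Things in the scene. Friction and masses are not known exactly. Their poses are not given: they have to be found in the camera images.
- grip_blue (a point): Loose vial carrier, or None if absent. White plate 160 (own x) x 70 x 8 mm, 12 mm through holes at own x = +-50 mm; same when turned half round. 4 fixed vials, tops 55 mm above the underside. In the middle stands the blue grip block, 14 (own x) x 44 (own y) mm, 63 to 97 mm above the underside; the point is its centre, 80 mm above the underside. 0.25 kg. Pinch it across own x.
- grip_yellow (a point): Loose vial carrier, or None if absent. White plate 160 (own x) x 70 x 8 mm, 12 mm through holes at own x = +-50 mm; same when turned half round. 4 fixed vials, tops 55 mm above the underside. In the middle stands the yellow grip block, 14 (own x) x 44 (own y) mm, 63 to 97 mm above the underside; the point is its centre, 80 mm above the underside. 0.25 kg. Pinch it across own x.
- grip_red (a point): Loose vial carrier, or None if absent. White plate 160 (own x) x 70 x 8 mm, 12 mm through holes at own x = +-50 mm; same when turned half round. 4 fixed vials, tops 55 mm above the underside. In the middle stands the red grip block, 14 (own x) x 44 (own y) mm, 63 to 97 mm above the underside; the point is its centre, 80 mm above the underside. 0.25 kg. Pinch it across own x.
- seat_blue (a point): Fixed dock with blue strips, 190 (own x) x 120 mm. The point is on the deck top (12 mm above the worktop) midway between two steel dowels at own x = +-50 mm: 9 mm thick, 18 mm high, top 8 mm tapered. A carrier that is home lies flat on the deck, centred here, long axis along own x, either way round. The latch is at the own -x end.
- seat_yellow (a point): Fixed dock with yellow strips, 190 (own x) x 120 mm. The point is on the deck top (12 mm above the worktop) midway between two steel dowels at own x = +-50 mm: 9 mm thick, 18 mm high, top 8 mm tapered. A carrier that is home lies flat on the deck, centred here, long axis along own x, either way round. The latch is at the own -x end.
- seat_red (a point): Fixed dock with red strips, 190 (own x) x 120 mm. The point is on the deck top (12 mm above the worktop) midway between two steel dowels at own x = +-50 mm: 9 mm thick, 18 mm high, top 8 mm tapered. A carrier that is home lies flat on the deck, centred here, long axis along own x, either way round. The latch is at the own -x end.
- latch_blue (a joint): Latch of the blue dock: flat steel arm, 103 mm long, on an upright pivot at the dock's own x -67, y +50 mm. 0 = closed: it lies towards own -y, 2 mm above a seated plate's end, tip in the dark C-shaped catch, against a stop. Grows opening, clockwise from above, to 1.75 (1.57: points to own -x). From 1.2 up it is clear of the carrier. Stiff hinge, 0.06 N m: stays where left.
- knob_blue (a point): Grasp point in the upper part of the black upright knob on the blue dock's latch arm: round, 14 mm in diameter, 66 mm from the pivot; it rises 43 mm from the arm's top (29 mm above the worktop) to 72 mm above the worktop; this point is 60 mm above the worktop.
- latch_yellow (a joint): Latch of the yellow dock: flat steel arm, 103 mm long, on an upright pivot at the dock's own x -67, y +50 mm. 0 = closed: it lies towards own -y, 2 mm above a seated plate's end, tip in the dark C-shaped catch, against a stop. Grows opening, clockwise from above, to 1.75 (1.57: points to own -x). From 1.2 up it is clear of the carrier. Stiff hinge, 0.06 N m: stays where left.
- knob_yellow (a point): Grasp point in the upper part of the black upright knob on the yellow dock's latch arm: round, 14 mm in diameter, 66 mm from the pivot; it rises 43 mm from the arm's top (29 mm above the worktop) to 72 mm above the worktop; this point is 60 mm above the worktop.
- latch_red (a joint): Latch of the red dock: flat steel arm, 103 mm long, on an upright pivot at the dock's own x -67, y +50 mm. 0 = closed: it lies towards own -y, 2 mm above a seated plate's end, tip in the dark C-shaped catch, against a stop. Grows opening, clockwise from above, to 1.75 (1.57: points to own -x). From 1.2 up it is clear of the carrier. Stiff hinge, 0.06 N m: stays where left.
- knob_red (a point): Grasp point in the upper part of the black upright knob on the red dock's latch arm: round, 14 mm in diameter, 66 mm from the pivot; it rises 43 mm from the arm's top (29 mm above the worktop) to 72 mm above the worktop; this point is 60 mm above the worktop.
- tape_c (a point): Bystander: roll of brown tape, 94 mm across, 48 mm high, lying flat; the point is its centre. Leave alone.
- swabs_c (a point): Bystander: upright box of skin swabs 55 x 60 x 90 mm; the point is its centre. Leave alone.
Mind the look-alikes: they are no part of the job. Leave any pink look-alike of the part that bears seat_blue alone.

How it is judged:
At the end, for the whole second after the job is handed in: Every carrier present is on the dock of its own colour: centred within 6 mm, flat on the deck within 3 mm, its long axis along the dock's within 0.06 rad, level within 0.05 rad; all three latches, also that of an empty dock, read under 0.08 rad (horizontal distance between grip_blue and seat_blue below 0.006 m and z of grip_blue in the frame of seat_blue below 0.083 m and angle between the x axis of grip_blue and the x axis of seat_blue, either way round below 0.06 rad and angle between each of grip_blue, grip_yellow, grip_red's own z axis and vertical below 0.05 rad and value of joint each of latch_blue, latch_yellow, latch_red below 0.08 rad and horizontal distance between grip_yellow and seat_yellow below 0.006 m and z of grip_yellow in the frame of seat_yellow below 0.083 m and angle between the x axis of grip_yellow and the x axis of seat_yellow, either way round below 0.06 rad and horizontal distance between grip_red and seat_red below 0.006 m and z of grip_red in the frame of seat_red below 0.083 m and angle between the x axis of grip_red and the x axis of seat_red, either way round below 0.06 rad); the robot touches nothing.
It fails at once if the tape roll or the swab box is shifted more than 4 cm (distance of any of tape_c, swabs_c from where it was at the start of the episode above 0.04 m).
Of carrier_blue, carrier_yellow, carrier_red only 2 to 3 are there at a start; the rules pass over those that are not, and their reading is None.
At some moment in a run one of carrier_blue, carrier_yellow, carrier_red may be knocked a few centimetres aside while the robot is not near it.
It also fails if it takes over 210 s, if anything falls off the work surface, if the arm or the gripper's body presses on something with over 40 N, if the wrist force passes 120 N, or if a joint passes its speed limit or range.

### The arm

A 6-joint arm with a two-finger parallel gripper is mounted at the origin on a cart in front of the work surface, level with it; the furniture and walls round the work are solid. World frame = base frame: x ahead of the robot, y to its left, z up, the work surface at z = 0. Lengths are in m, angles in rad, forces in N, time in s.
With the tool pointing down it reaches from about 0.375 to 0.9 m from the base axis. Payload 3.1 kg.
Tool frame: the origin (TCP) lies at the centre of the arm's flange, where the gripper is bolted on; the fingertips stand 173 mm ahead of it and the grasp point (between the pads) lies 155 mm ahead of it; z points along the fingers, y is the line along which they close (so a half turn about z gives the same grasp; the last joint's range is limited). The gripper opens to 85 mm and grips with 20 to 120 N. Pads are 22 mm wide; open, the fingers measure 114 mm over their backs; the gripper's body (76 mm by 85 mm) begins 54 mm behind the grasp point. The pads swing forward as they close: fully open they stand 13 mm farther back than shut.
Start: joints at [1.153, 0.527, 1.433, -0, 1.181, -0.178], TCP at [0.148, 0.607, 0.405] pointing down, gripper open.
Joint ranges: [-3.08, 3.08], [-0.75, 2.2], [0.22, 2.44], [-1.43, 4.57], [0, 2.65], [-2.85, 2.85]. Speed limits (rad/s): [2.79, 2.79, 3.14, 3.14, 3.14, 3.14].

### API

Orientations are given as a unit quaternion [x, y, z, w].
In Python, from station import * gives the robot as it stands.
- The arm moves only by the shell command python3 -m jog 'ROWS' [OPENING] [FORCE]. ROWS is a JSON object of lists of equal length, an entry for each row: "linear": the shift along the world's x, y, z in mm, a list of three; "turn": the turn about the world's z in units of 5 degrees (1.0 is 5 degrees). A call has 1 to 12 rows; each row shifts and turns the commanded pose from where the row before left it; what a row does not reach is not made up. A row lasts 1/8 s, in which the tool goes at most 62.5 mm and 10.7 degrees, less where a joint would pass 70% of its speed; a pose out of reach is approached as far as the arm can. A call is refused whole if a number of a shift passes 62.5 or a number of a turn 1, either way. A call with a gripper value outside its range is refused whole. OPENING is the opening, from 0 (shut) to 1 (fully open), set as the call begins (- or left out, the last holds). The fingers move at their own pace and stop on an object; FORCE is the grip in N (left out, the last holds). Time passes only in rows, so rows that do not move let the fingers close. It gives the time, the measured TCP pose, the force, the opening and the grip force at its end, in the units of the state.
- sense(): the state, without advancing time (a new reading comes with each control period).
- snapshot(name): name is "scene" or "top" or "wrist"; returns the picture (400x640x3 uint8, red, green, blue); there is no depth.
- get_calibration(name): a dict with "fx", "fy", "cx", "cy" (pixels), "world_to_cam" (4x4, takes a point from world to camera coordinates). Camera axes: x right, y down, z forward; pixel columns grow to the right and rows downward; lengths in m; the calibration is good to about 2 mm. The wrist camera is an equidistant fisheye: a pixel r from the principal point sees the ray r / f radians off the axis. A picture is of the moment at which its call begins: read the wrist's pose just before it. get_calibration takes no time and is no camera call; for the wrist camera it gives the pose at the moment of the call.
- sign_off(): hands the job in; it is judged then, once.
The state is a dict: "t": time; "q": joint angles; "qd": joint speeds; "tau": joint torques, N m; "tcp_pos": TCP position; "tool_rot": TCP orientation; "force": force on the tool from outside, world axes, zero at the start; "ft_torque": the same for the moment, N m; "finger_gap": opening from 0.0 (shut) to 1.0 (fully open); "gripper_force": force on a finger pad.
Only numpy, scipy, OpenCV 4.12 (cv2) and the standard library are available. Lean on these libraries where they do the work, as an engineer would, in place of code of your own. Each camera call takes 0.05 s, during which the arm holds its last target. There are 200 camera calls.

## Working session

There is one attempt and no reset: what is moved stays moved. The work goes in short steps, Python scripts to look and compute and a shell command to move; the robot and the scene stay as the last step left them, time stands still between calls to the robot, and variables do not carry over. Pictures are saved under pics/ and viewed, at most 14 in all, crops included, and the job is handed in when it is done.

```bash
ls; mkdir -p pics
python3 - <<'E'
from station import *
import cv2
for n in("scene","top"):
    cv2.imwrite(f"pics/{n}0.png",snapshot(n)[:,:,::-1]); c=get_calibration(n); print(n,c)
s=sense(); print(s)
E
```

```text
pics
scene {'fx': 438.510925947173, 'fy': 438.510925947173, 'cx': 312.17999858057004, 'cy': 196.84082151633578, 'world_to_cam': array([[ 0.73233751, -0.68071735, -0.01748325, -0.38033973],
       [-0.39692846, -0.40588489, -0.82322856,  0.34860121],
       [ 0.55328977,  0.60982075, -0.56744082,  1.24839301],
       [ 0.        ,  0.        ,  0.        ,  1.        ]])}
top {'fx': 375.9662442112961, 'fy': 375.9662442112961, 'cx': 321.4977633876708, 'cy': 195.5971824599894, 'world_to_cam': array([[ 0.02819855, -0.99945774,  0.01700216,  0.07065048],
       [-0.9924022 , -0.0300292 , -0.11931522,  0.63269341],
       [ 0.11976109, -0.01350846, -0.99271084,  1.49024464],
       [ 0.        ,  0.        ,  0.        ,  1.        ]])}
{'t': 0.1, 'q': array([ 1.15351352e+00,  5.28387987e-01,  1.43378172e+00, -3.48400053e-05,
        1.18138167e+00, -1.78469999e-01]), 'qd': array([ 4.69124340e-04, -1.51420475e-03, -3.48216423e-03, -3.71203925e-04,
        5.54948909e-04,  3.81567860e-05]), 'tau': array([-2.17345519e-04, -4.43303776e+01, -1.78587055e+01, -2.46091695e-04,
        3.85739986e-03, -5.06199029e-06]), 'tcp_pos': array([0.14767336, 0.60698609, 0.40381965]), 'tool_rot': array([ 1.19116221e-01,  9.92879835e-01, -9.40959632e-04, -2.72033521e-04]), 'force': array([ 1.25532287,  0.43170032, -0.70472375]), 'ft_torque': array([ 0.05117242,  0.01766815, -0.0373595 ]), 'gripper_force': 0.0, 'finger_gap': 0.9973863659942708}
```

View pics/top0.png

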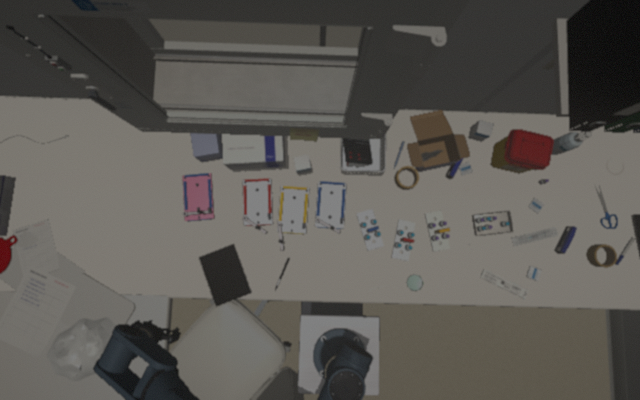

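View pics/scene0.png

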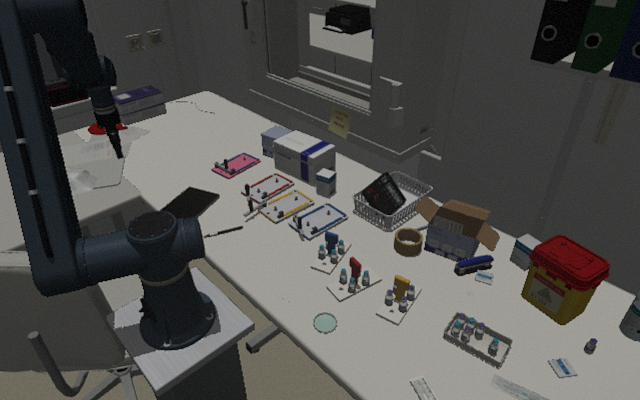

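The top view shows four docks: pink (198,197) is the look-alike. Red is at (258,203), yellow at (293,210) and blue at (331,205). The carriers are blue (370,229), red (404,240) and yellow (438,230). The tape is at (406,178) and the small swab box at (303,165). Next I'll enlarge the image and compute rough positions.

```bash
cat > h.py <<'E'
import numpy as np, cv2
from station import *
def ray(cal,px,fish=False):
    u,v=px; x=(u-cal['cx'])/cal['fx']; y=(v-cal['cy'])/cal['fy']
    if fish:
        r=np.hypot(x,y); d=np.array([x/r*np.sin(r),y/r*np.sin(r),np.cos(r)]) if r>1e-9 else np.array([0,0,1.])
    else: d=np.array([x,y,1.])
    T=cal['world_to_cam']; R=T[:3,:3]
    return -R.T@T[:3,3], R.T@d
def hit(cal,px,z,fish=False):
    o,d=ray(cal,px,fish); return o+d*(z-o[2])/d[2]
def proj(cal,P,fish=False):
    T=cal['world_to_cam']; p=T[:3,:3]@np.array(P)+T[:3,3]
    if fish:
        h=np.hypot(p[0],p[1]); th=np.arctan2(h,p[2]); k=th/h
        return np.array([cal['cx']+cal['fx']*k*p[0],cal['cy']+cal['fy']*k*p[1]])
    return np.array([cal['cx']+cal['fx']*p[0]/p[2],cal['cy']+cal['fy']*p[1]/p[2]])
E
python3 - <<'E'
from h import *
im=cv2.imread("pics/top0.png"); c=get_calibration("top")
cv2.imwrite("pics/topcrop.png",cv2.resize(im[150:270,180:460],None,fx=2.85,fy=2.85,interpolation=cv2.INTER_CUBIC))
for n,p,z in [("pink",(198,197),.012),("red",(258,203),.012),("yel",(293,210),.012),("blu",(331,205),.012),("cb",(370,229),.08),("cr",(404,240),.08),("cy",(438,230),.08),("tape",(406,178),.048),("swab",(303,165),.09)]:
    print(n,hit(c,p,z).round(3))
w=get_calibration("wrist"); print(w)
E
```

```text
pink [0.612 0.595 0.012]
red [0.595 0.349 0.012]
yel [0.57  0.204 0.012]
blu [0.596 0.049 0.012]
cb [ 0.499 -0.104  0.08 ]
cr [ 0.46  -0.238  0.08 ]
cy [ 0.503 -0.371  0.08 ]
tape [ 0.712 -0.253  0.048]
swab [0.744 0.166 0.09 ]
{'fx': 309.70691628693146, 'fy': 309.70691628693146, 'cx': 318.5267794369568, 'cy': 203.59411716507367, 'world_to_cam': array([[ 0.23513014,  0.97196304, -0.00129379, -0.62303234],
       [ 0.92363512, -0.22302409,  0.31170246, -0.04246442],
       [ 0.30267472, -0.07448563, -0.95017888,  0.37987526],
       [ 0.        ,  0.        ,  0.        ,  1.        ]])}
```

View pics/topcrop.png

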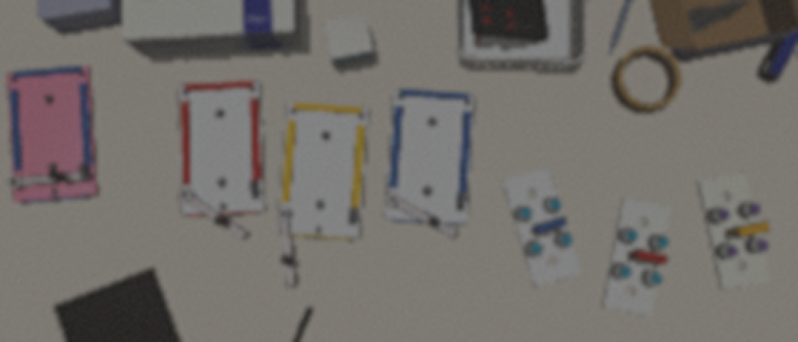

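The crop shows dowels at red (220,113)/(222,183), yellow (326,135)/(320,204) and blue (432,122)/(427,191). The red and blue latches stand half open across their docks, while yellow points straight back. All three carriers are present. I rule out the pink dock because its plate is pink. I'll fly over the docks with the wrist camera.

```bash
python3 -m jog '{"linear":[[40,-41,0],[40,-41,0],[40,-41,0],[40,-41,0],[40,-41,0],[40,-41,0],[40,-41,0],[40,-41,0],[40,-41,0],[40,-41,0],[0,0,0],[0,0,0]],"turn":[0,0,0,0,0,0,0,0,0,0,0,0]}' 1 40
python3 - <<'E'
from h import *
c=get_calibration("wrist"); im=snapshot("wrist"); np.save("w1.npy",c); cv2.imwrite("pics/w1.png",im[:,:,::-1])
t=get_calibration("top")
for n,a,b in [("red",(220,113),(222,183)),("yel",(326,135),(320,204)),("blu",(432,122),(427,191))]:
    P=[hit(t,(180+q[0]/2.85,150+q[1]/2.85),.02) for q in(a,b)]; print(n,((P[0]+P[1])/2).round(4), np.arctan2(*(P[0]-P[1])[1::-1]).round(3),[proj(c,p,True).round() for p in P])
print(sense()['tcp_pos'])
E
```

```text
t: 1.6
tcp_pos: [0.5473, 0.1972, 0.4041]
tool_rot: [0.12, 0.993, -0.0, -0.001]
force: [0.3, 0.6, -0.3]
finger_gap: 1.0
gripper_force: 0.0
red [0.5987 0.3496 0.02  ] 0.077 [array([453., 222.]), array([439., 148.])]
yel [0.5721 0.2023 0.02  ] -0.049 [array([336., 231.]), array([321., 152.])]
blu [0.5953 0.0501 0.02  ] -0.047 [array([229., 270.]), array([207., 201.])]
[0.54680312 0.19780135 0.40419119]
```

View pics/w1.png

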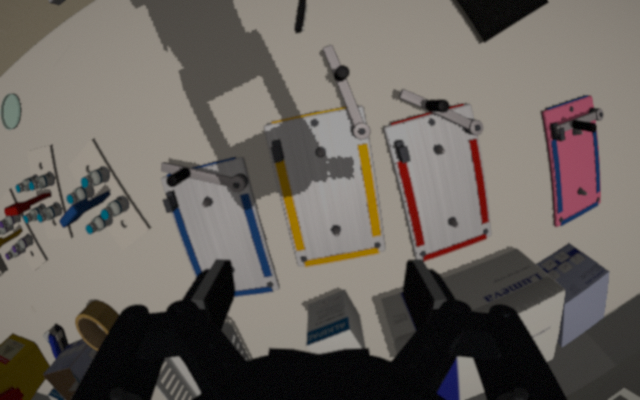

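Wrist view: blue dowels are at (208,201)/(228,270), yellow at (320,153)/(336,230) and red at (438,149)/(453,222). Knob tops are at yellow (341,72), red (437,105) and blue (178,176), and latch pivots at (361,131), (475,127) and (239,183). Now I'll refine these numerically.

```bash
cat > docks.py <<'E'
from h import *
def blob(g,p,r=11,inv=True):
    x,y=map(int,p); w=g[y-r:y+r+1,x-r:x+r+1].astype(float); m=np.median(w)
    k=np.clip(m-25-w,0,None); yy,xx=np.mgrid[-r:r+1,-r:r+1]; k[np.hypot(xx,yy)>r]=0
    return (x+(k*xx).sum()/k.sum(), y+(k*yy).sum()/k.sum())
D=dict(blue=[(208,201),(228,270),(178,176),(239,183)],yellow=[(320,153),(336,230),(341,72),(361,131)],red=[(438,149),(453,222),(437,105),(475,127)])
def run():
    c=np.load("w1.npy",allow_pickle=True).item(); g=cv2.imread("pics/w1.png",0); o={}
    for n,(a,b,k,pv) in D.items():
        A,B=[hit(c,blob(g,q),.022,True) for q in(a,b)]
        s=(A+B)/2; yaw=np.arctan2(B[1]-A[1],B[0]-A[0]); R=np.array([[np.cos(yaw),-np.sin(yaw)],[np.sin(yaw),np.cos(yaw)]])
        piv=s[:2]+R@[-.067,.05]; K=hit(c,k,.07,True)[:2]; d=R.T@(K-piv)
        th=np.arctan2(-d[0],-d[1]); o[n]=dict(s=s[:2],yaw=yaw,piv=piv,R=R,th=th)
        print(n,s[:2].round(4),"yaw",yaw.round(3),"span",np.linalg.norm(A-B).round(4),"piv",piv.round(3),hit(c,pv,.03,True)[:2].round(3),"knob",K.round(3),"r",np.linalg.norm(d).round(3),"th",th.round(2))
    return o
if __name__=="__main__": run()
E
python3 docks.py
```

```text
blue [0.597  0.0479] yaw -0.117 span 0.1024 piv [0.536 0.105] [0.533 0.104] knob [0.5   0.052] r 0.065 th 0.47
yellow [0.57   0.2013] yaw -0.022 span 0.0981 piv [0.504 0.253] [0.508 0.254] knob [0.443 0.244] r 0.062 th 1.4
red [0.5977 0.3472] yaw 0.084 span 0.0983 piv [0.527 0.391] [0.53  0.394] knob [0.493 0.333] r 0.068 th 0.61
```

```bash
python3 -m jog '{"linear":[[-14,34,-20],[-14,34,-20],[-13,34,-20],[-13,33,-20],[0,0,-20],[0,0,-30],[0,0,-30],[0,0,-29],[0,0,0],[0,0,0]],"turn":[0,0,0,0,0,0,0,0,0,0]}' 0.6 20
python3 -m jog '{"linear":[[0,0,0],[0,0,0],[0,0,0],[0,0,0],[0,0,0],[0,0,0]],"turn":[0,0,0,0,0,0]}' 0 20
python3 - <<'E'
from h import *
import docks
o=docks.run(); 
for n in("red","blue"):
    d=o[n]; f=lambda t:d['piv']+d['R']@[-.066*np.sin(t),-.066*np.cos(t)]
    P=[f(t) for t in np.linspace(d['th'],1.45,9)]; print(n,(np.diff(P,axis=0)*1000).round(1).tolist())
cv2.imwrite("pics/w2.png",snapshot("wrist")[:,:,::-1])
E
```

```text
t: 2.9
tcp_pos: [0.4934, 0.3331, 0.2166]
tool_rot: [0.118, 0.993, 0.0, 0.0]
force: [0.0, 0.5, -0.1]
finger_gap: 0.601
gripper_force: 0.0
t: 3.65
tcp_pos: [0.4976, 0.3355, 0.2179]
tool_rot: [0.12, 0.993, 0.006, 0.007]
force: [6.0, 11.6, -4.2]
finger_gap: 0.154
gripper_force: 22.2
blue [0.597  0.0479] yaw -0.117 span 0.1024 piv [0.536 0.105] [0.533 0.104] knob [0.5   0.052] r 0.065 th 0.47
yellow [0.57   0.2013] yaw -0.022 span 0.0981 piv [0.504 0.253] [0.508 0.254] knob [0.443 0.244] r 0.062 th 1.4
red [0.5977 0.3472] yaw 0.084 span 0.0983 piv [0.527 0.391] [0.53  0.394] knob [0.493 0.333] r 0.068 th 0.61
red [[-5.8, 3.8], [-5.4, 4.4], [-4.9, 4.9], [-4.4, 5.4], [-3.8, 5.8], [-3.1, 6.2], [-2.5, 6.5], [-1.8, 6.7]]
blue [[-6.4, 4.9], [-5.8, 5.6], [-5.0, 6.3], [-4.2, 6.9], [-3.4, 7.3], [-2.5, 7.7], [-1.5, 7.9], [-0.5, 8.0]]
```

View pics/w2.png

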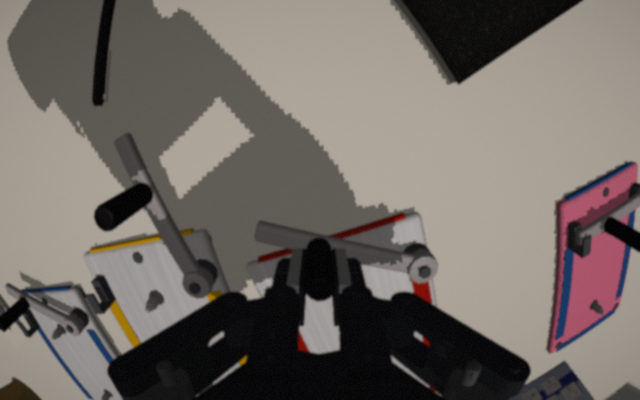

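The red knob is pinched between the fingers at (320,260), so I'll swing it open.

```bash
python3 -m jog '{"linear":[[-6,4,0],[-5.5,4.5,0],[-5,5,0],[-4.5,5.5,0],[-4,6,0],[-3,6,0],[-2.5,6.5,0],[-2,6.5,0],[0,0,0],[0,0,0]],"turn":[0,0,0,0,0,0,0,0,0,0]}'
python3 -m jog '{"linear":[[0,0,0],[0,0,0],[0,0,0],[0,0,40],[0,0,40],[0,0,40],[0,0,0]],"turn":[0,0,0,0,0,0,0]}' 0.6
python3 - <<'E'
from h import *
print(sense()['tcp_pos'])
cv2.imwrite("pics/w3.png",snapshot("wrist")[:,:,::-1])
E
```

```text
t: 4.95
tcp_pos: [0.4621, 0.377, 0.2177]
tool_rot: [0.119, 0.993, 0.001, 0.002]
force: [2.3, 0.0, 7.8]
finger_gap: 0.153
gripper_force: 22.5
t: 5.82
tcp_pos: [0.462, 0.3768, 0.3389]
tool_rot: [0.119, 0.993, 0.002, 0.003]
force: [-0.1, 0.4, -0.2]
finger_gap: 0.598
gripper_force: 0.0
[0.46200479 0.37677859 0.33893483]
```

View pics/w3.png

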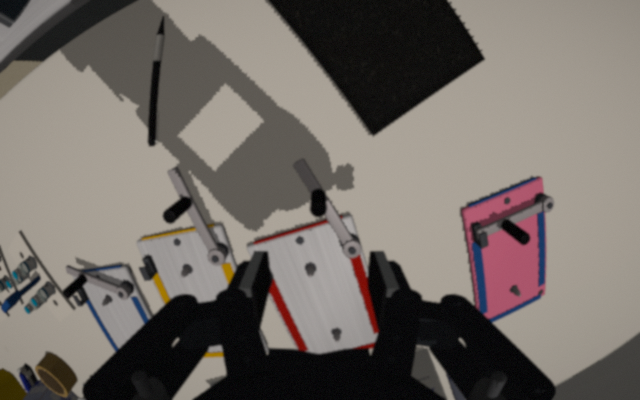

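Red latch is open (arm along (300,165)-(352,243)). Next is the blue latch.

```bash
python3 -m jog '{"linear":[[5,-41,0],[5,-41,0],[5,-41,0],[5,-41,0],[5,-41,0],[5,-40,0],[4,-40,0],[4,-40,-22],[0,0,-35],[0,0,-35],[0,0,-31],[0,0,0]],"turn":[0,0,0,0,0,0,0,0,0,0,0,0]}'
python3 -m jog '{"linear":[[0,0,0],[0,0,0],[0,0,0],[0,0,0],[0,0,0],[0,0,0]],"turn":[0,0,0,0,0,0]}' 0 20
python3 -m jog '{"linear":[[-6.5,5,0],[-6,5.5,0],[-5,6.5,0],[-4,7,0],[-3.5,7.5,0],[-2.5,7.5,0],[-1.5,8,0],[-0.5,8,0],[0,0,0],[0,0,0]],"turn":[0,0,0,0,0,0,0,0,0,0]}'
python3 -m jog '{"linear":[[0,0,0],[0,0,0],[0,0,0],[0,0,40],[0,0,40],[0,0,50],[0,0,60]],"turn":[0,0,0,0,0,0,0]}' 0.6
```

```text
t: 7.38
tcp_pos: [0.4976, 0.0513, 0.2097]
tool_rot: [0.119, 0.993, 0.0, -0.004]
force: [-0.2, -0.3, -0.3]
finger_gap: 0.598
gripper_force: 0.0
t: 8.12
tcp_pos: [0.495, 0.0481, 0.2138]
tool_rot: [0.117, 0.993, -0.003, -0.006]
force: [-13.0, -24.2, 6.9]
finger_gap: 0.159
gripper_force: 20.1
t: 9.38
tcp_pos: [0.4644, 0.1069, 0.2131]
tool_rot: [0.119, 0.993, -0.001, -0.008]
force: [-9.6, 0.4, 2.3]
finger_gap: 0.156
gripper_force: 19.7
t: 10.25
tcp_pos: [0.4696, 0.1061, 0.4041]
tool_rot: [0.119, 0.993, -0.0, -0.0]
force: [1.0, -0.2, 0.3]
finger_gap: 0.6
gripper_force: 0.0
```

```bash
python3 -m jog '{"linear":[[-2,-39,0],[-2,-39,0],[-2,-39,0],[-2,-39,0],[-2,-39,0],[-2,-39,0],[-2,-39,0],[-2,-39,0],[-4,-34,0],[0,0,0],[0,0,0]],"turn":[0,0,0,0,0,0,0,0,0,0,0]}'
python3 - <<'E'
from h import *
c=get_calibration("wrist"); im=snapshot("wrist"); np.save("w4.npy",c); cv2.imwrite("pics/w4.png",im[:,:,::-1])
E
```

```text
t: 11.62
tcp_pos: [0.4496, -0.2393, 0.4026]
tool_rot: [0.119, 0.993, 0.0, -0.0]
force: [0.3, 0.7, 0.2]
finger_gap: 0.6
gripper_force: 0.0
```

View pics/w4.png

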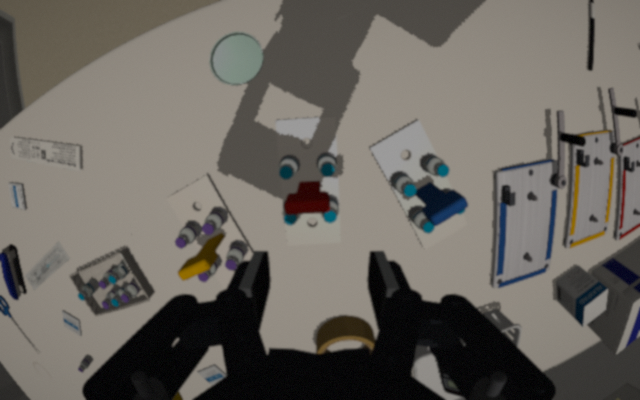

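All carriers are visible from here: blue block (440,203), red (307,198), yellow (202,257). Blue is first, with the camera directly above its block.

```bash
python3 -m jog '{"linear":[[7,6,0],[7,6,0],[7,6,0],[7,6,0],[7,6,0],[7,6,-10],[7,6,-10],[7,5,-10],[6,5,-10],[6,5,-10],[6,5,0],[0,0,0]],"turn":[-1,-1,-1,-1,-1,-1,-1,-1,-1,-1,-1,-0.5]}' 0.8
cat > grip.py <<'E'
from h import *
import sys
def measure(col,save=None):
    s0=sense(); c=get_calibration("wrist"); im=snapshot("wrist")
    if save: cv2.imwrite(save,im[:,:,::-1])
    h=cv2.cvtColor(im,cv2.COLOR_RGB2HSV); H,S,V=cv2.split(h)
    m={'blue':(H>105)&(H<130),'yellow':(H>15)&(H<32),'red':(H<8)|(H>172)}[col]&(S>130)&(V>40)
    m=cv2.morphologyEx(m.astype(np.uint8),cv2.MORPH_OPEN,np.ones((3,3)))
    cs=cv2.findContours(m,cv2.RETR_EXTERNAL,cv2.CHAIN_APPROX_NONE)[0]; out=[]
    for k in cs:
        if cv2.contourArea(k)<150: continue
        P=np.array([hit(c,p[0],.097,True)[:2] for p in k.astype(float)])
        (ctr,wh,a)=cv2.minAreaRect((P*1000).astype(np.float32))
        b=cv2.boxPoints((ctr,wh,a)); e=[b[1]-b[0],b[2]-b[1]]; e=e[np.argmin([np.linalg.norm(x) for x in e])]
        yaw=np.arctan2(e[1],e[0]); yaw=(yaw+np.pi/2)%np.pi-np.pi/2
        out.append((np.array(ctr)/1000,yaw)); print(col,k[:,0].mean(0).round(),"ctr",np.round(ctr,1),"wh",np.round(wh,1),"yaw",round(np.degrees(yaw),1))
    q=s0['tool_rot']; ty=2*np.arctan2(q[1],q[0])-np.pi/2
    print("tcp",(s0['tcp_pos']*1000).round(1),"tool y yaw",round(np.degrees(ty),1))
    for ctr,yaw in out: print("  shift",(ctr*1000-s0['tcp_pos'][:2]*1000).round(1),"turn units",round(((np.degrees(yaw-ty)+90)%180-90)/5,2))
if __name__=="__main__": measure(sys.argv[1],sys.argv[2] if len(sys.argv)>2 else None)
E
python3 grip.py blue pics/w5.png
```

```text
t: 13.18
tcp_pos: [0.5241, -0.1758, 0.3526]
tool_rot: [0.582, 0.813, 0.0, -0.0]
force: [-1.1, -0.0, 0.3]
finger_gap: 0.802
gripper_force: 0.0
blue [313. 125.] ctr [ 500.2 -116.1] wh [11.  39.5] yaw 18.7
blue [443.  55.] ctr [575.8 -29.4] wh [ 7.1 86.1] yaw 87.6
blue [518.  55.] ctr [636.3   4.5] wh [70.3  5.1] yaw -2.3
tcp [ 524.1 -175.8  352.6] tool y yaw 18.9
  shift [-23.8  59.8] turn units -0.03
  shift [ 51.7 146.4] turn units 13.75
  shift [112.2 180.3] turn units -4.23
```

View pics/w5.png

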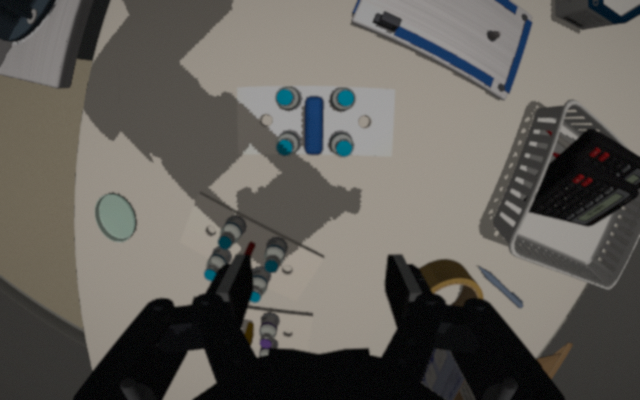

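Only the blue carrier's block (313,125) has the block shape; the other two masks are the dock's strips. Shift (-24,60) with no turn, then descend and grip.

```bash
python3 -m jog '{"linear":[[-8,20,0],[-8,20,0],[-8,20,0],[0,0,-30],[0,0,-30],[0,0,-30],[0,0,-26],[0,0,0],[0,0,0]],"turn":[0,0,0,0,0,0,0,0,0]}' 0.8
python3 -m jog '{"linear":[[0,0,0],[0,0,0],[0,0,0],[0,0,0],[0,0,0],[0,0,0]],"turn":[0,0,0,0,0,0]}' 0 60
python3 -m jog '{"linear":[[0,0,20],[0,0,40],[0,0,40],[0,0,40],[0,0,0],[0,0,0]],"turn":[0,0,0,0,0,0]}'
python3 - <<'E'
from h import *
c=get_calibration("wrist"); s=sense(); im=snapshot("wrist"); np.save("w6.npy",c); cv2.imwrite("pics/w6.png",im[:,:,::-1])
E
```

```text
t: 14.35
tcp_pos: [0.4999, -0.1172, 0.2375]
tool_rot: [0.582, 0.813, 0.0, 0.0]
force: [0.4, -0.1, 0.3]
finger_gap: 0.804
gripper_force: 0.0
t: 15.1
tcp_pos: [0.5, -0.1178, 0.2374]
tool_rot: [0.582, 0.813, 0.0, 0.001]
force: [-0.3, 1.7, 6.2]
finger_gap: 0.153
gripper_force: 60.0
t: 15.85
tcp_pos: [0.4991, -0.1175, 0.3756]
tool_rot: [0.582, 0.813, -0.0, -0.001]
force: [0.6, 0.3, -2.9]
finger_gap: 0.155
gripper_force: 58.8
```

View pics/w6.png

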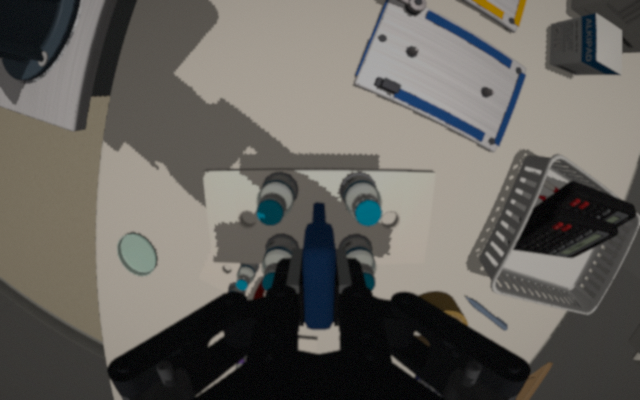

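The carrier is in hand. I'll move to hover beside the blue dock with the tool turned to its yaw, then measure the dock from there.

```bash
python3 -m jog '{"linear":[[15,15,0],[15,15,0],[15,15,0],[15,15,0],[14,15,0],[14,15,0],[0,0,0],[0,0,0]],"turn":[-0.9,-0.9,-0.9,-0.8,-0.8,-0.8,0,0]}'
cat > dock.py <<'E'
from h import *
import sys
from docks import blob
def measure(col,s,yaw,dz=.235):
    c=get_calibration("wrist"); st=sense(); im=snapshot("wrist"); g=cv2.cvtColor(im,cv2.COLOR_RGB2GRAY)
    p=st['tcp_pos']; q=st['tool_rot']; ty=2*np.arctan2(q[1],q[0])-np.pi/2
    D=[]
    for sg in(-1,1):
        P=[s[0]+sg*.05*np.cos(yaw),s[1]+sg*.05*np.sin(yaw),.022]
        u=proj(c,P,True); b=u
        for _ in range(2): b=blob(g,b,13)
        D.append(hit(c,b,.024,True)); print("px",u.round(),np.round(b,1))
    m=(D[0]+D[1])/2; y=np.arctan2(*(D[1]-D[0])[1::-1])
    print(col,"seat",m[:2].round(4),"yaw deg",np.degrees(y).round(2),"span",np.linalg.norm(D[1]-D[0]).round(4))
    print("tcp",p.round(4),"ty",np.degrees(ty).round(2),"shift mm",((m-p)[:2]*1000).round(1),"turn",((np.degrees(y-ty)+90)%180-90).round(2)/5)
    return im,c,p
if __name__=="__main__":
    col=sys.argv[1]; im,c,p=measure(col,[float(sys.argv[2]),float(sys.argv[3])],float(sys.argv[4])); np.save("last.npy",c)
    cv2.imwrite(sys.argv[5],im[:,:,::-1])
E
python3 dock.py blue .597 .048 -.117 pics/w7.png
python3 - <<'E'
from h import *
c=np.load("w6.npy",allow_pickle=True).item(); P=hit(c,(319,170),.1486,True); s=np.array([.4991,-.1175]); a=np.radians(18.9)
print((P[:2]-s)@[-np.sin(a),np.cos(a)])
E
```

```text
t: 16.9
tcp_pos: [0.5871, -0.0279, 0.3752]
tool_rot: [0.747, 0.665, -0.001, -0.001]
force: [-0.4, -0.1, -2.2]
finger_gap: 0.157
gripper_force: 58.9
px [271. 108.] [273.7 111.7]
px [368. 109.] [366.8 105.1]
blue seat [0.5974 0.0479] yaw deg -2.37 span 0.0959
tcp [ 0.5871 -0.0279  0.3752] ty -6.62 shift mm [10.4 75.8] turn 0.852
0.03727018676801251
```

View pics/w7.png

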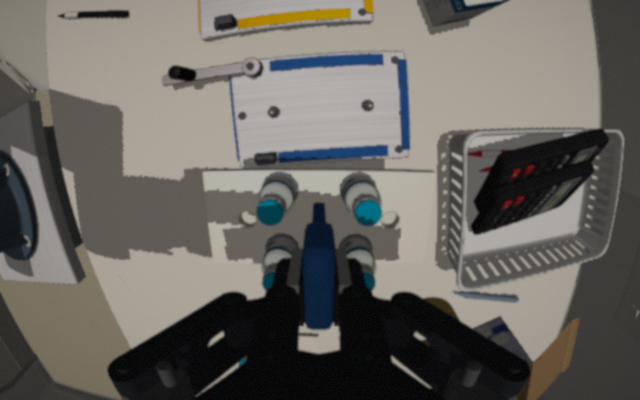

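Run:
```python
from h import *
c=np.load("last.npy",allow_pickle=True).item(); p=np.array([.5871,-.0279]); a=np.radians(-6.62)
for px in [(248,219),(391,219),(204,171),(435,172),(319,170)]:
    P=hit(c,px,.3752-.235+.008,True)[:2]-p; print(px,"along",(P@[np.cos(a),np.sin(a)]*1000).round(1),"tool x",(P@[-np.sin(a),np.cos(a)]*1000).round(1))
im=cv2.imread("pics/w7.png")[80:260,180:460]; cv2.imwrite("pics/w7c.png",cv2.resize(im,None,fx=2.8,fy=2.8,interpolation=cv2.INTER_CUBIC))
```

```text
(248, 219) along -48.5 tool x 2.9
(391, 219) along 50.4 tool x 3.2
(204, 171) along -77.5 tool x 37.3
(435, 172) along 79.3 tool x 37.0
(319, 170) along 0.5 tool x 37.1
```

View pics/w7c.png

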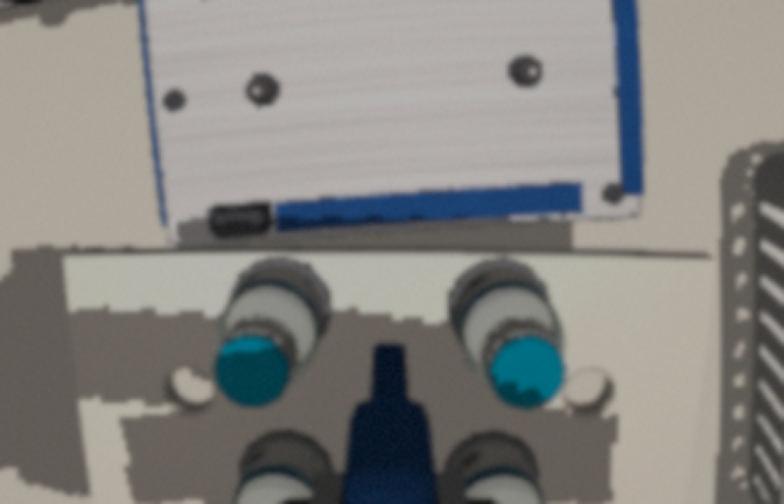

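```bash
python3 -m jog '{"linear":[[1.3,10,0],[2,16,0],[2,16,0],[2,16,0],[2,15.3,0],[0,0,-20],[0,0,-30],[0,0,-30],[0,0,-16],[0,0,0],[0,0,0],[0,0,0]],"turn":[0.4,0.45,0,0,0,0,0,0,0,0,0,0]}'
python3 -m jog '{"linear":[[0,0,-4],[0,0,-4],[0,0,-3],[0,0,0],[0,0,0]],"turn":[0,0,0,0,0]}'
```

```text
t: 18.45
tcp_pos: [0.5976, 0.0455, 0.282]
tool_rot: [0.722, 0.692, 0.001, 0.001]
force: [-0.7, 0.6, -2.0]
finger_gap: 0.153
gripper_force: 58.9
t: 19.08
tcp_pos: [0.5971, 0.0456, 0.2696]
tool_rot: [0.722, 0.692, -0.0, -0.0]
force: [-0.2, 0.1, -0.9]
finger_gap: 0.156
gripper_force: 59.0
```

```bash
python3 -m jog '{"linear":[[-0.5,0,-3],[0,0,-3],[0,0,-3],[0,0,-3],[0,0,0]],"turn":[0,0,0,0,0]}'
python3 -m jog '{"linear":[[0,0,-3],[0,0,-3],[0,0,-3],[0,0,0],[0,0,0]],"turn":[0,0,0,0,0]}'
```

```text
t: 19.7
tcp_pos: [0.5965, 0.0456, 0.2573]
tool_rot: [0.722, 0.692, -0.0, -0.0]
force: [-0.1, -0.3, -1.3]
finger_gap: 0.155
gripper_force: 59.0
t: 20.32
tcp_pos: [0.5966, 0.0456, 0.2494]
tool_rot: [0.722, 0.692, 0.0, 0.0]
force: [-1.8, -0.2, 5.3]
finger_gap: 0.155
gripper_force: 60.0
```

Seated at z 0.2494 with light contact. I'll release and go to the blue knob.

```bash
python3 -m jog '{"linear":[[0,0,1],[0,0,0],[0,0,0],[0,0,0],[0,0,20],[0,0,40],[0,0,20],[0,0,0]],"turn":[0,0,0,0,0,0,0,0]}' 0.7 25
python3 - <<'E'
from h import *
s=sense(); c=get_calibration("wrist"); im=snapshot("wrist"); np.save("w8.npy",c); cv2.imwrite("pics/w8.png",im[:,:,::-1]); print(s['tcp_pos'])
print([proj(c,p,True).round() for p in [(.465,.107,.072),(.532,.1,.029)]])
E
```

```text
t: 21.32
tcp_pos: [0.5971, 0.0455, 0.3314]
tool_rot: [0.722, 0.692, 0.001, 0.002]
force: [0.2, -0.3, 0.2]
finger_gap: 0.702
gripper_force: 0.0
[0.59713489 0.04553259 0.33139098]
[array([151., 143.]), array([240., 137.])]
```

View pics/w8.png

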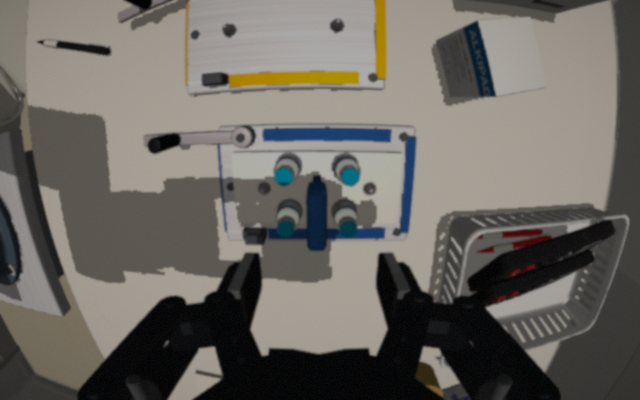

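Carrier sits on the deck with its holes over the dowels. The knob is at (152,144), as predicted. I'll pinch it and swing it shut.

```bash
python3 -m jog '{"linear":[[-33,15,0],[-33,15,0],[-33,15,0],[-33,16,0],[0,0,-30],[0,0,-40],[0,0,-30],[0,0,-16],[0,0,0],[0,0,0]],"turn":[0,0,0,0,0,0,0,0,0,0]}' 0.5 25
python3 -m jog '{"linear":[[0,0,0],[0,0,0],[0,0,0],[0,0,0],[0,0,0]],"turn":[0,0,0,0,0]}' 0 25
python3 -m jog '{"linear":[[0,-10.5,0],[1.5,-10.5,0],[3.5,-10,0],[5,-9.5,0],[6.5,-8.5,0],[7.5,-7.5,0],[9,-6,0],[9.5,-4.5,0],[10,-3,0],[10.5,-1.5,0],[3,0,0],[0,0,0]],"turn":[0,0,0,0,0,0,0,0,0,0,0,0]}'
```

```text
t: 22.62
tcp_pos: [0.4645, 0.1066, 0.2135]
tool_rot: [0.722, 0.692, -0.0, -0.0]
force: [1.0, -0.5, -0.4]
finger_gap: 0.501
gripper_force: 0.0
t: 23.25
tcp_pos: [0.4654, 0.1065, 0.2144]
tool_rot: [0.722, 0.692, 0.001, 0.001]
force: [2.3, -0.6, 6.7]
finger_gap: 0.157
gripper_force: 25.4
t: 24.75
tcp_pos: [0.5295, 0.0338, 0.2138]
tool_rot: [0.721, 0.693, -0.002, -0.001]
force: [-2.1, -8.5, 4.7]
finger_gap: 0.152
gripper_force: 25.9
```

```bash
python3 -m jog '{"linear":[[3,0,0],[2,0,0],[0,0,0],[0,0,0]],"turn":[0,0,0,0]}'
python3 -m jog '{"linear":[[0,0,0],[0,0,0],[0,0,0],[0,0,0],[0,0,20],[0,0,30],[0,0,40],[0,0,40],[0,0,0]],"turn":[0,0,0,0,0,0,0,0,0]}' 0.3
```

```text
t: 25.25
tcp_pos: [0.5314, 0.0338, 0.2137]
tool_rot: [0.721, 0.693, -0.006, -0.004]
force: [-9.5, -11.1, 10.5]
finger_gap: 0.157
gripper_force: 27.4
t: 26.38
tcp_pos: [0.5372, 0.0352, 0.347]
tool_rot: [0.722, 0.692, 0.003, 0.004]
force: [0.5, -0.3, -0.4]
finger_gap: 0.3
gripper_force: 0.0
```

```bash
python3 -m jog '{"linear":[[-10,-39,0],[-10,-39,0],[-10,-39,0],[-10,-39,0],[-10,-39,0],[-10,-39,0],[-10,-39,0],[-10,-39,0],[-10,-37,0],[0,0,0],[0,0,0]],"turn":[-0.5,-0.5,-0.5,0,0,0,0,0,0,0,0]}' 0.8
python3 grip.py red pics/w9.png; python3 grip.py yellow
```

```text
t: 27.75
tcp_pos: [0.4454, -0.3134, 0.3427]
tool_rot: [0.766, 0.643, 0.0, -0.001]
force: [1.0, 0.8, -0.0]
finger_gap: 0.798
gripper_force: 0.0
red [616. 386.] ctr [1092.4 -868.7] wh [ 99.5 501.1] yaw 54.2
red [348. 160.] ctr [ 473.7 -277.3] wh [42.6 14.3] yaw -9.0
tcp [ 445.4 -313.4  342.7] tool y yaw -10.0
  shift [ 646.9 -555.3] turn units 12.83
  shift [28.3 36. ] turn units 0.18
yellow [577. 360.] ctr [ 814.  -655.3] wh [112.9 384. ] yaw 47.3
yellow [541. 108.] ctr [ 647.7 -259.1] wh [78.7 72.6] yaw -86.3
tcp [ 445.6 -312.9  342.8] tool y yaw -9.9
  shift [ 368.5 -342.4] turn units 11.43
  shift [202.1  53.8] turn units -15.29
```

```bash
python3 -m jog '{"linear":[[14,-20,0],[14,-20,0],[0,0,0],[0,0,0]],"turn":[0.2,0,0,0]}' 0.8
python3 grip.py red pics/w10.png
```

```text
t: 28.35
tcp_pos: [0.4733, -0.3524, 0.3433]
tool_rot: [0.76, 0.65, 0.0, -0.001]
force: [0.5, 0.3, -0.9]
finger_gap: 0.797
gripper_force: 0.0
red [610. 384.] ctr [1105.3 -874. ] wh [108.6 573.5] yaw 55.4
red [303. 114.] ctr [ 474.6 -278.9] wh [41.4 12.4] yaw -9.3
tcp [ 473.3 -352.4  343.3] tool y yaw -8.9
  shift [ 632.  -521.6] turn units 12.86
  shift [ 1.3 73.5] turn units -0.09
```

View pics/w10.png

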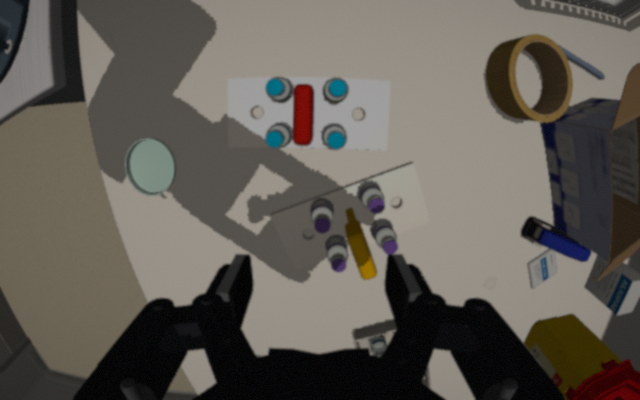

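The red carrier's block is at (303,114). The yellow carrier sits behind at (360,245) and will stay clear of the fingers. Grip red and carry it over.

```bash
python3 -m jog '{"linear":[[0.5,25,0],[0.5,25,0],[0,25,0],[0,0,-30],[0,0,-30],[0,0,-30],[0,0,-16],[0,0,0],[0,0,0]],"turn":[0,0,0,0,0,0,0,0,0]}' 0.8
python3 -m jog '{"linear":[[0,0,0],[0,0,0],[0,0,0],[0,0,0],[0,0,0],[0,0,0]],"turn":[0,0,0,0,0,0]}' 0 60
python3 -m jog '{"linear":[[0,0,20],[0,0,40],[0,0,50],[0,0,50],[0,0,10],[0,0,0]],"turn":[0,0,0,0,0,0]}'
python3 -m jog '{"linear":[[12,50,0],[12,50,0],[12,50,0],[12,50,0],[12,50,0],[12,50,0],[12,50,0],[12,50,0],[12,50,0],[11,50,0],[11,49,0],[0,0,0]],"turn":[0.3,0.3,0.3,0.3,0.3,0.3,0.3,0.3,0.3,0,0,0]}'
python3 -m jog '{"linear":[[0,0,-15],[0,0,-15],[0,0,0],[0,0,0]],"turn":[0,0,0,0]}'
python3 dock.py red .598 .348 .08 pics/w11.png
```

```text
t: 29.52
tcp_pos: [0.475, -0.2789, 0.2386]
tool_rot: [0.76, 0.65, 0.0, 0.001]
force: [0.1, -0.4, -0.1]
finger_gap: 0.794
gripper_force: 0.0
t: 30.28
tcp_pos: [0.4747, -0.2792, 0.2383]
tool_rot: [0.76, 0.65, -0.0, 0.0]
force: [-0.6, -0.3, 5.9]
finger_gap: 0.153
gripper_force: 60.1
t: 31.02
tcp_pos: [0.4743, -0.2786, 0.4072]
tool_rot: [0.76, 0.65, -0.0, -0.0]
force: [-1.1, 0.2, -2.8]
finger_gap: 0.151
gripper_force: 59.0
t: 32.52
tcp_pos: [0.604, 0.2734, 0.4037]
tool_rot: [0.677, 0.736, -0.002, -0.002]
force: [0.1, 0.2, -1.6]
finger_gap: 0.156
gripper_force: 59.0
t: 33.02
tcp_pos: [0.6048, 0.2692, 0.3776]
tool_rot: [0.679, 0.734, -0.0, -0.0]
force: [-0.2, 0.2, -1.4]
finger_gap: 0.154
gripper_force: 59.0
px [269. 106.] [273.5 104.1]
px [365. 106.] [366.2 104.3]
red seat [0.6007 0.3498] yaw deg 4.5 span 0.0958
tcp [0.6048 0.2692 0.3776] ty 4.49 shift mm [-4.2 80.6] turn 0.002
```

```bash
cat > cmp.py <<'E'
import cv2,sys,numpy as np
a=cv2.imread("pics/w7.png",0); b=cv2.imread(sys.argv[1],0)
for x0,x1,y0,y1 in [(240,305,175,230),(340,400,175,230),(225,258,205,232),(380,405,205,232),(215,425,163,178)]:
    r=cv2.matchTemplate(b[y0-12:y1+12,x0-12:x1+12],a[y0:y1,x0:x1],cv2.TM_CCOEFF_NORMED); _,v,_,l=cv2.minMaxLoc(r); print((x0,y0),"d",l[0]-12,l[1]-12,round(v,2))
E
python3 cmp.py pics/w11.png
python3 - <<'E'
import cv2
im=cv2.imread("pics/w11.png",0)
print([int(x) for x in im[155:185,300:340].mean(1)]); print([int(x) for x in cv2.imread("pics/w7.png",0)[155:185,300:340].mean(1)])
E
```

```text
(240, 175) d 1 2 0.94
(340, 175) d 0 2 0.93
(225, 205) d 1 2 0.66
(380, 205) d -1 2 0.93
(215, 163) d -1 2 0.98
[121, 139, 127, 104, 94, 93, 94, 94, 94, 94, 94, 94, 94, 92, 87, 83, 103, 141, 170, 180, 181, 182, 182, 182, 181, 182, 181, 180, 174, 162]
[58, 55, 50, 48, 56, 70, 80, 84, 87, 90, 91, 90, 85, 81, 99, 136, 163, 175, 178, 178, 178, 178, 178, 178, 179, 178, 178, 178, 178, 178]
```

```bash
python3 -m jog '{"linear":[[-1,15,0],[-1,16,0],[-1,16,0],[-1,16,0],[-1,16,0],[0,0,-20],[0,0,-30],[0,0,-30],[0,0,-18],[0,0,0],[0,0,0],[0,0,0]],"turn":[0,0,0,0,0,0,0,0,0,0,0,0]}'
python3 -m jog '{"linear":[[0,0,-3],[0,0,-3],[0,0,-3],[0,0,0],[0,0,0]],"turn":[0,0,0,0,0]}'
```

```text
t: 34.58
tcp_pos: [0.6002, 0.3493, 0.2814]
tool_rot: [0.678, 0.735, 0.001, 0.001]
force: [0.2, 0.0, -1.2]
finger_gap: 0.157
gripper_force: 59.0
t: 35.2
tcp_pos: [0.5996, 0.349, 0.2706]
tool_rot: [0.678, 0.735, -0.0, -0.0]
force: [-0.0, 1.0, -2.4]
finger_gap: 0.156
gripper_force: 59.0
```

```bash
python3 -m jog '{"linear":[[0,-0.5,-3],[0,0,-3],[0,0,-3],[0,0,-3],[0,0,0]],"turn":[0,0,0,0,0]}'
python3 -m jog '{"linear":[[0,0,-3],[0,0,-3],[0,0,-3],[0,0,-1],[0,0,0],[0,0,0]],"turn":[0,0,0,0,0,0]}'
```

```text
t: 35.83
tcp_pos: [0.5995, 0.3485, 0.2583]
tool_rot: [0.678, 0.735, -0.0, -0.0]
force: [0.3, -0.1, -2.2]
finger_gap: 0.16
gripper_force: 59.0
t: 36.58
tcp_pos: [0.5996, 0.3486, 0.2503]
tool_rot: [0.678, 0.735, 0.0, 0.0]
force: [-0.9, -0.2, 5.3]
finger_gap: 0.155
gripper_force: 60.1
```

```bash
python3 -m jog '{"linear":[[0,0,1],[0,0,0],[0,0,0],[0,0,0],[0,0,20],[0,0,40],[0,0,20],[0,0,0]],"turn":[0,0,0,0,0,0,0,0]}' 0.7 25
python3 -m jog '{"linear":[[-34,7,0],[-34,7,0],[-34,7,0],[-35,7,0],[0,0,-30],[0,0,-40],[0,0,-30],[0,0,-17],[0,0,0],[0,0,0]],"turn":[0,0,0,0,0,0,0,0,0,0]}' 0.5 25
python3 -m jog '{"linear":[[0,0,0],[0,0,0],[0,0,0],[0,0,0],[0,0,0]],"turn":[0,0,0,0,0]}' 0 25
```

```text
t: 37.58
tcp_pos: [0.6001, 0.3488, 0.3326]
tool_rot: [0.678, 0.735, 0.002, 0.001]
force: [-0.6, -0.3, 0.5]
finger_gap: 0.702
gripper_force: 0.0
t: 38.83
tcp_pos: [0.463, 0.3768, 0.2134]
tool_rot: [0.678, 0.735, 0.001, 0.0]
force: [0.3, -1.1, 1.2]
finger_gap: 0.495
gripper_force: 0.0
t: 39.45
tcp_pos: [0.4647, 0.3773, 0.2141]
tool_rot: [0.678, 0.735, 0.004, 0.001]
force: [5.1, 2.0, -0.5]
finger_gap: 0.155
gripper_force: 25.2
```

```bash
python3 -m jog '{"linear":[[3,-10,0],[4.5,-9,0],[6,-8.5,0],[7.5,-7.5,0],[8.5,-6,0],[9,-4.5,0],[10,-3,0],[10,-1.5,0],[10.5,0,0],[3,0,0],[0,0,0],[0,0,0]],"turn":[0,0,0,0,0,0,0,0,0,0,0,0]}'
python3 -m jog '{"linear":[[2,0,0],[0,0,0],[0,0,0]],"turn":[0,0,0]}'
```

```text
t: 40.95
tcp_pos: [0.5338, 0.3245, 0.2136]
tool_rot: [0.678, 0.735, -0.003, 0.0]
force: [-1.9, -7.0, 7.9]
finger_gap: 0.155
gripper_force: 26.1
t: 41.32
tcp_pos: [0.5355, 0.3245, 0.2136]
tool_rot: [0.678, 0.735, -0.004, 0.0]
force: [-2.1, -7.3, 8.0]
finger_gap: 0.153
gripper_force: 26.2
```

```bash
python3 -m jog '{"linear":[[2,1,0],[2,1,0],[0,0,0],[0,0,0]],"turn":[0,0,0,0]}'
python3 -m jog '{"linear":[[2,0,0],[0,0,0],[0,0,0]],"turn":[0,0,0]}'
```

```text
t: 41.82
tcp_pos: [0.5371, 0.3253, 0.2135]
tool_rot: [0.677, 0.736, -0.008, -0.001]
force: [-9.4, -10.2, 13.8]
finger_gap: 0.154
gripper_force: 27.7
t: 42.2
tcp_pos: [0.5378, 0.3253, 0.2134]
tool_rot: [0.677, 0.736, -0.01, -0.003]
force: [-12.5, -10.0, 16.2]
finger_gap: 0.155
gripper_force: 28.6
```

```bash
python3 -m jog '{"linear":[[0,0,0],[0,0,0],[0,0,0],[0,0,0],[0,0,20],[0,0,30],[0,0,40],[0,0,40],[0,0,0]],"turn":[0,0,0,0,0,0,0,0,0]}' 0.3
python3 -m jog '{"linear":[[-2,-50,0],[-2,-50,0],[-2,-50,0],[-2,-50,0],[-2,-50,0],[-2,-50,0],[-2,-50,0],[-2,-50,0],[-2,-50,0],[0,-50,0],[0,-50,0],[0,-50,0]],"turn":[0.2,0.2,0.2,0.2,0.2,0.2,0.2,0.2,0.2,0,0,0]}' 0.8
python3 -m jog '{"linear":[[0,-50,0],[0,-50,0],[0,-50,0],[0,-21,0],[0,0,0],[0,0,0]],"turn":[0,0,0,0,0,0]}'
python3 grip.py yellow pics/w12.png
```

```text
t: 43.32
tcp_pos: [0.5447, 0.3294, 0.3485]
tool_rot: [0.678, 0.735, 0.006, 0.003]
force: [0.5, 0.6, 0.1]
finger_gap: 0.298
gripper_force: 0.0
t: 44.82
tcp_pos: [0.5247, -0.2734, 0.3427]
tool_rot: [0.619, 0.786, 0.0, 0.001]
force: [1.8, 0.2, 0.1]
finger_gap: 0.8
gripper_force: 0.0
t: 45.58
tcp_pos: [0.5246, -0.4414, 0.3423]
tool_rot: [0.618, 0.786, 0.0, -0.001]
force: [0.3, 0.0, 0.2]
finger_gap: 0.807
gripper_force: 0.0
yellow [452. 377.] ctr [ 724.3 -617.1] wh [ 42.4 115.8] yaw 46.0
yellow [304. 145.] ctr [ 502.9 -394.2] wh [13.  42.6] yaw 11.9
yellow [522.  78.] ctr [ 659.1 -289.7] wh [75.2 71.7] yaw -67.0
tcp [ 524.6 -441.4  342.3] tool y yaw 13.6
  shift [ 199.7 -175.6] turn units 6.48
  shift [-21.7  47.2] turn units -0.33
  shift [134.5 151.8] turn units -16.12
```

```bash
python3 -m jog '{"linear":[[-3,-14,0],[-2,-13,0],[0,0,0],[0,0,0]],"turn":[-0.33,0,0,0]}' 0.8
python3 grip.py yellow pics/w13.png
```

```text
t: 46.12
tcp_pos: [0.5194, -0.4696, 0.3426]
tool_rot: [0.63, 0.777, 0.0, -0.0]
force: [1.1, 0.7, -0.0]
finger_gap: 0.802
gripper_force: 0.0
yellow [441. 373.] ctr [ 690.9 -625.9] wh [52.6 16.9] yaw -9.8
yellow [316. 108.] ctr [ 502.6 -394.9] wh [12.3 41.1] yaw 12.1
yellow [529.  45.] ctr [ 662.8 -295.1] wh [68.7 71.4] yaw 28.9
tcp [ 519.4 -469.6  342.6] tool y yaw 11.9
  shift [ 171.4 -156.3] turn units -4.34
  shift [-16.8  74.6] turn units 0.04
  shift [143.4 174.4] turn units 3.4
```

```bash
python3 -m jog '{"linear":[[-6,25,0],[-6,25,0],[-5,25.5,0],[0,0,-30],[0,0,-30],[0,0,-30],[0,0,-15],[0,0,0],[0,0,0]],"turn":[0,0,0,0,0,0,0,0,0]}' 0.8
python3 -m jog '{"linear":[[0,0,0],[0,0,0],[0,0,0],[0,0,0],[0,0,0],[0,0,0]],"turn":[0,0,0,0,0,0]}' 0 60
python3 -m jog '{"linear":[[0,0,20],[0,0,40],[0,0,50],[0,0,50],[0,0,10],[0,0,0]],"turn":[0,0,0,0,0,0]}'
python3 -m jog '{"linear":[[6,47,0],[6,47,0],[6,47,0],[6,47,0],[6,47,0],[6,47,0],[6,47,0],[6,47,0],[6,48,0],[5,48,0],[5,48,0],[0,0,0]],"turn":[-0.3,-0.3,-0.3,-0.3,-0.3,-0.3,-0.3,-0.3,-0.3,-0.1,0,0]}'
python3 -m jog '{"linear":[[0,0,-15],[0,0,-15],[0,0,0],[0,0,0]],"turn":[0,0,0,0]}'
python3 dock.py yellow .570 .2013 -.035 pics/w14.png; python3 cmp.py pics/w14.png
```

```text
t: 47.3
tcp_pos: [0.503, -0.3943, 0.2388]
tool_rot: [0.63, 0.777, -0.0, 0.001]
force: [0.4, 0.2, 0.7]
finger_gap: 0.803
gripper_force: 0.0
t: 48.05
tcp_pos: [0.5027, -0.3942, 0.2383]
tool_rot: [0.63, 0.777, -0.0, 0.001]
force: [-0.1, -1.1, 5.2]
finger_gap: 0.155
gripper_force: 59.4
t: 48.8
tcp_pos: [0.5023, -0.3935, 0.4078]
tool_rot: [0.63, 0.777, 0.0, -0.0]
force: [0.2, 0.8, -2.5]
finger_gap: 0.151
gripper_force: 58.8
t: 50.3
tcp_pos: [0.5656, 0.1292, 0.4048]
tool_rot: [0.718, 0.696, -0.002, -0.002]
force: [0.4, -0.5, -2.0]
finger_gap: 0.155
gripper_force: 58.7
t: 50.8
tcp_pos: [0.5668, 0.1252, 0.3774]
tool_rot: [0.72, 0.694, -0.0, -0.0]
force: [-0.2, -0.6, -3.4]
finger_gap: 0.154
gripper_force: 58.6
px [270. 109.] [273.9 108. ]
px [366. 109.] [366.7 108.4]
yellow seat [0.5724 0.2017] yaw deg -2.3 span 0.0959
tcp [0.5668 0.1252 0.3774] ty -2.16 shift mm [ 5.7 76.4] turn -0.026000000000000002
(240, 175) d 0 3 0.95
(340, 175) d 0 3 0.96
(225, 205) d 1 3 0.75
(380, 205) d -1 2 0.95
(215, 163) d 0 3 0.97
```

```bash
python3 -m jog '{"linear":[[1,15,0],[1,15,0],[1,15,0],[1,15,0],[0.8,15.7,0],[0,0,-20],[0,0,-30],[0,0,-30],[0,0,-18],[0,0,0],[0,0,0],[0,0,0]],"turn":[0,0,0,0,0,0,0,0,0,0,0,0]}'
python3 -m jog '{"linear":[[0,0,-3],[0,0,-3],[0,0,-3],[0,0,0],[0,0,0]],"turn":[0,0,0,0,0]}'
```

```text
t: 52.35
tcp_pos: [0.5719, 0.2019, 0.281]
tool_rot: [0.72, 0.694, 0.001, 0.001]
force: [0.4, -0.6, -1.7]
finger_gap: 0.157
gripper_force: 58.7
t: 52.98
tcp_pos: [0.5714, 0.2017, 0.2706]
tool_rot: [0.72, 0.694, -0.0, -0.0]
force: [0.2, -0.1, -2.2]
finger_gap: 0.154
gripper_force: 58.8
```

```bash
python3 -m jog '{"linear":[[0,-0.7,-3],[0,0,-3],[0,0,-3],[0,0,-3],[0,0,0]],"turn":[0,0,0,0,0]}'
python3 -m jog '{"linear":[[0,0,-3],[0,0,-3],[0,0,-3],[0,0,-1],[0,0,0],[0,0,0]],"turn":[0,0,0,0,0,0]}'
```

```text
t: 53.6
tcp_pos: [0.5713, 0.2011, 0.2584]
tool_rot: [0.72, 0.694, -0.0, -0.0]
force: [0.2, -0.0, -1.0]
finger_gap: 0.15
gripper_force: 58.8
t: 54.35
tcp_pos: [0.5713, 0.2011, 0.2503]
tool_rot: [0.72, 0.694, 0.0, 0.0]
force: [-2.2, -0.5, 6.7]
finger_gap: 0.154
gripper_force: 60.2
```

```bash
python3 -m jog '{"linear":[[0,0,1],[0,0,0],[0,0,0],[0,0,0],[0,0,20],[0,0,40],[0,0,20],[0,0,0]],"turn":[0,0,0,0,0,0,0,0]}' 0.7 25
python3 - <<'E'
from h import *
c=get_calibration("wrist"); im=snapshot("wrist"); np.save("w15.npy",c); cv2.imwrite("pics/w15.png",im[:,:,::-1]); print(sense()['tcp_pos'])
u=proj(c,(.442,.244,.072),True).round().astype(int); print(u)
g=cv2.cvtColor(im,cv2.COLOR_RGB2GRAY); x,y=u; m=(g[y-30:y+30,x-35:x+35]<45).astype(np.uint8)
n,l,st,ce=cv2.connectedComponentsWithStats(m)
for i in range(1,n):
    if st[i,4]>30: q=ce[i]+[x-35,y-30]; print(st[i],q.round(1),hit(c,q,.055,True).round(4))
E
```

```text
t: 55.35
tcp_pos: [0.5719, 0.2012, 0.3313]
tool_rot: [0.72, 0.694, 0.002, 0.001]
force: [0.4, 0.2, -0.7]
finger_gap: 0.699
gripper_force: 0.0
[0.57137168 0.20106637 0.32995617]
[156 164]
[ 31  16  31  20 381] [166.4 159. ] [0.4433 0.245  0.055 ]
[  0  41  20  12 118] [129.8 181.2] [0.3994 0.2277 0.055 ]
```

```bash
python3 -m jog '{"linear":[[-32,11,0],[-32,11,0],[-32,11,0],[-32,11,0],[0,0,-30],[0,0,-40],[0,0,-30],[0,0,-16],[0,0,0],[0,0,0]],"turn":[0,0,0,0,0,0,0,0,0,0]}' 0.5 25
python3 -m jog '{"linear":[[0,0,0],[0,0,0],[0,0,0],[0,0,0],[0,0,0]],"turn":[0,0,0,0,0]}' 0 25
python3 -m jog '{"linear":[[2,-10,0],[3.5,-9.5,0],[5,-9,0],[6.5,-8,0],[7.5,-7,0],[8.5,-5.5,0],[9.5,-4.5,0],[10,-3,0],[10.5,-1,0],[3,0,0],[0,0,0],[0,0,0]],"turn":[0,0,0,0,0,0,0,0,0,0,0,0]}'
python3 -m jog '{"linear":[[2,0,0],[0,0,0],[0,0,0]],"turn":[0,0,0]}'
```

```text
t: 56.65
tcp_pos: [0.4437, 0.2451, 0.2142]
tool_rot: [0.72, 0.694, 0.0, 0.0]
force: [0.5, 0.0, 1.0]
finger_gap: 0.502
gripper_force: 0.0
t: 57.28
tcp_pos: [0.442, 0.2449, 0.2146]
tool_rot: [0.72, 0.694, -0.001, -0.001]
force: [-4.0, -1.2, 6.0]
finger_gap: 0.157
gripper_force: 24.5
t: 58.78
tcp_pos: [0.5058, 0.1862, 0.214]
tool_rot: [0.719, 0.695, -0.005, -0.002]
force: [-7.3, -6.9, 6.5]
finger_gap: 0.154
gripper_force: 25.8
t: 59.15
tcp_pos: [0.5065, 0.1863, 0.214]
tool_rot: [0.719, 0.695, -0.007, -0.004]
force: [-10.8, -6.3, 10.1]
finger_gap: 0.153
gripper_force: 26.5
```

```bash
python3 -m jog '{"linear":[[0,0,0],[0,0,0],[0,0,0],[0,0,0],[0,0,20],[0,0,30],[0,0,40],[0,0,40],[0,0,40],[0,0,0]],"turn":[0,0,0,0,0,0,0,0,0,0]}' 0.3
python3 -m jog '{"linear":[[2,0,3],[2,0,3],[2,0,3],[2,0,3],[2,0,3],[2,0,3],[2,0,3],[2,0,0],[2,0,0],[2,0,0],[2,0,0],[0,0,0]],"turn":[1,1,1,1,1,1,1,1,1,1,1,1]}'
python3 -m jog '{"linear":[[-2,0,0],[0,0,0],[0,0,0],[0,0,0],[0,0,0],[0,0,0]],"turn":[1,1,1,1,0,0]}'
python3 - <<'E'
from h import *
c=get_calibration("wrist"); im=snapshot("wrist"); np.save("w16.npy",c)
cv2.imwrite("pics/w16.png",cv2.resize(im[60:320,90:570,::-1],None,fx=1.66,fy=1.66,interpolation=cv2.INTER_CUBIC))
E
```

```text
t: 60.4
tcp_pos: [0.5134, 0.188, 0.3878]
tool_rot: [0.72, 0.694, 0.005, 0.003]
force: [-0.3, 0.1, -0.6]
finger_gap: 0.302
gripper_force: 0.0
t: 61.9
tcp_pos: [0.534, 0.1876, 0.4038]
tool_rot: [0.275, 0.961, 0.0, 0.0]
force: [0.6, -0.1, 0.2]
finger_gap: 0.3
gripper_force: 0.0
t: 62.65
tcp_pos: [0.5316, 0.1876, 0.4042]
tool_rot: [0.106, 0.994, -0.0, -0.0]
force: [0.0, 0.6, -0.4]
finger_gap: 0.297
gripper_force: 0.0
```

View pics/w16.png

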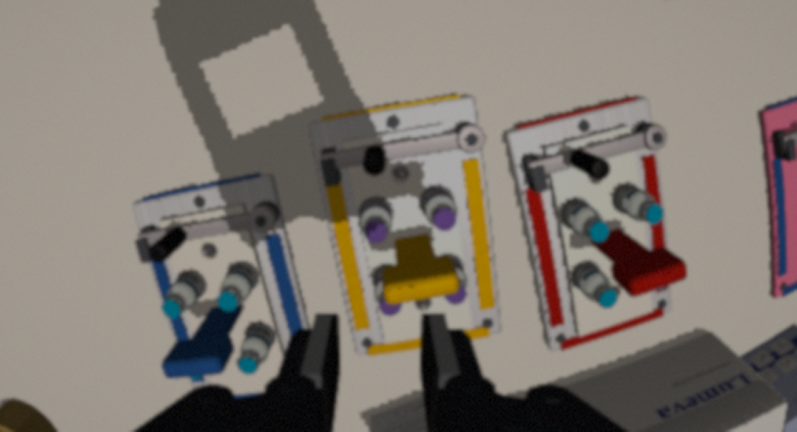

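The view shows all three carriers in their own docks, with latch tips in the dark catches at (148,247), (333,165) and (535,175). A quick numeric check of the arm angles comes before handing in.

Run:
```python
from h import *
c=np.load("w16.npy",allow_pickle=True).item()
S=dict(blue=((.597,.0475),-2.4,(165,240),.068),yellow=((.5715,.2015),-2.3,(375,152),.07),red=((.6,.349),4.5,(577,158),.07))
PV=dict(blue=(265,215),yellow=(470,137),red=(655,135)); KT=dict(blue=((175,235),(157,250)),yellow=((374,155),(374,168)),red=((577,157),(598,168)))
for n,(s,y,_,_) in S.items():
    a=np.radians(y); R=np.array([[np.cos(a),-np.sin(a)],[np.sin(a),np.cos(a)]])
    f=lambda q,z:hit(c,(q[0]/1.66+90,q[1]/1.66+60),z,True)[:2]
    pv=f(PV[n],.033); kt=f(KT[n][0],.069)
    for nm,p in(("piv",pv),("knobtop?a",kt),("knobtop?b",f(KT[n][1],.069)),("knobbase a",f(KT[n][0],.031))): print(n,nm,(R.T@(p-np.array(s))*1000).round(1))
```

```text
blue piv [-69.3  54.8]
blue knobtop?a [-75.4   0.7]
blue knobtop?b [-67.5 -15.8]
blue knobbase a [-66.2 -17.8]
yellow piv [-67.1  50. ]
yellow knobtop?a [-70.8 -14.3]
yellow knobtop?b [-63.  -15.7]
yellow knobbase a [-65.  -15.7]
red piv [-68.3  50. ]
red knobtop?a [-77.  -28.2]
red knobtop?b [-66.3 -15.2]
red knobbase a [-67. -15.]
```

All three knobs sit at their docks' own (-67, -16) mm, which is the closed position.

```bash
python3 -c "
from station import *
print(sign_off())"
```

```text
the job is handed in; nothing more can be done
None
```

I put the blue, red and yellow carriers on their own docks, closed all three latches into their catches and handed the job in at about 63 s; the hand-in returned no verdict.

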